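# Show the edge of the cassette cover plate

## Robot

A 6-joint arm with a two-finger parallel gripper is mounted at the origin on the work surface. World frame = base frame: x ahead of the robot, y to its left, z up, the work surface at z = 0. Lengths are in m, angles in rad, forces in N, time in s.
With the tool pointing down it reaches from about 0.375 to 0.9 m from the base axis. Payload 3.1 kg.
Tool frame: the origin (TCP) lies on the front face of the gripper's body, between the roots of the fingers; the fingertips stand 73 mm ahead of it and the grasp point (between the pads) lies 54 mm ahead of it (manip.tips_ahead is the distance from the TCP to the fingertips, in m); z points along the fingers, y is the line along which they close (so a half turn about z gives the same grasp; the last joint's range is limited). The gripper opens to 85 mm and grips with 20 to 120 N. Pads are 22 mm wide; open, the fingers measure 114 mm over their backs; the gripper's body (76 mm by 85 mm) begins 54 mm behind the grasp point. The pads swing forward as they close: fully open they stand 13 mm farther back than shut.
Start: joints at [-1.456, 0.527, 1.433, -0, 1.181, -0.178], TCP at [0.18, -0.598, 0.304] pointing down, gripper open.
Joint ranges: [-3.08, 3.08], [-0.75, 2.2], [0.22, 2.44], [-1.43, 4.57], [0, 2.65], [-2.85, 2.85]. Speed limits (rad/s): [2.79, 2.79, 3.14, 3.14, 3.14, 3.14].

## Interface

Orientations are given as a unit quaternion [x, y, z, w].
In Python, from station import sense, eyes, workorder, manip gives the robot as it stands.
- The arm moves only by the shell command python3 -m inch 'ROWS' [OPENING] [FORCE]. ROWS is JSON, a list of rows, each an object of numbers: "dx", "dy", "dz": the shift along the tool's x, y, z in cm; "wx", "wy", "wz": the turn, a rotation vector about the tool's x, y, z in degrees. In form: [{"dx": .., "dy": .., "dz": .., "wx": .., "wy": .., "wz": ..}, ...]. A call has 1 to 10 rows; each row shifts and turns the commanded pose from where the row before left it, along the tool's axes as they then stand; what a row does not reach is not made up. A row lasts 1/8 s, in which the tool goes at most 62.5 mm and 10.7 degrees, less where a joint would pass 70% of its speed; a pose out of reach is approached as far as the arm can. A call with a gripper value outside its range is refused whole. OPENING is the opening, from 0 (shut) to 1 (fully open), set as the call begins (- or left out, the last holds). The fingers move at their own pace and stop on an object; FORCE is the grip in N (left out, the last holds). Time passes only in rows, so rows that do not move let the fingers close. It gives the time, the measured TCP pose, the force, the opening and the grip force at its end, in the units of the state.
- sense(): the state, without advancing time (a new reading comes with each control period).
- eyes.snapshot(name): name is "scene" or "side" or "wrist"; returns the picture (480x640x3 uint8, red, green, blue); there is no depth.
- eyes.camera_params(name): a dict with "fx", "fy", "cx", "cy" (pixels), "rvec" (rotation vector, rad) and "tvec" (3), from world to camera coordinates, as OpenCV has them. Camera axes: x right, y down, z forward; pixel columns grow to the right and rows downward; lengths in m; the calibration is good to about 2 mm. The wrist camera is an equidistant fisheye: a pixel r from the principal point sees the ray r / f radians off the axis. A picture is of the moment at which its call begins: read the wrist's pose just before it. camera_params takes no time and is no camera call; for the wrist camera it gives the pose at the moment of the call.
- workorder.sign_off(): hands the job in; it is judged then, once.
The state is a dict: "t": time; "q": joint angles; "qd": joint speeds; "tau": joint torques, N m; "tcp_pos": TCP position; "tool_rot": TCP orientation; "force": force on the tool from outside, world axes, zero at the start; "ft_torque": the same for the moment, N m; "finger_gap": opening from 0.0 (shut) to 1.0 (fully open); "gripper_force": force on a finger pad.
Only numpy, scipy, OpenCV 4.12 (cv2) and the standard library are available. Lean on these libraries where they do the work, as an engineer would, in place of code of your own. Each camera call takes 0.05 s, during which the arm holds its last target. There are 200 camera calls.

## Task

Push the slotted steel cover plate along the raised shelf, towards the end where the open instrument tray stands, until about 40 mm of it sticks out past that end so that the next person can get fingers under its edge. Only push it: it stays flat on the shelf, never lifted or tipped, and ends lying straight along the shelf without hanging over the shelf's front. Leave the tray, bowl, hoop and bottle where they are, then move clear.

Things in the scene. Friction and masses are not known exactly. Their poses are not given: they have to be found in the camera images.
- shelf: Fixed white bench-top shelf (riser). 280 mm long along its own y, 140 mm deep along its own x, top surface 80 mm above the bench (shelf top 12 mm thick). Along its far (+x) side runs an upstand 8 mm thick and 12 mm high above the top; the two ends and the front (-x) side are open. Origin on the bench under its centre, z up.
- shelf_left_end (a point): Middle of the shelf's +y end edge, at the height of the top surface (140 mm along +y from the shelf's centre).
- shelf_right_end (a point): Middle of the shelf's -y end edge, at the height of the top surface (140 mm along -y from the shelf's centre).
- plate: Loose flat stainless cassette cover plate with dark slots on top, lying on the shelf: 130 mm along its own y, 95 mm along its own x, 6 mm thick, about 0.3 kg. Both ends alike. Origin at the centre of its underside. It starts near the middle of the shelf, its long side within about 7 degrees of the shelf's, overhanging nowhere, with at least 40 mm of bare shelf beyond each end.
- tray: Open rectangular steel instrument tray, 190 x 110 x 45 mm high, with blue racks and a row of thin instruments, standing on the bench beyond one end of the shelf (the shelf's +y end or -y end: it varies). That end is the one to push towards. Origin at the centre of its underside.
- bowl: Round steel bowl, 100 mm across the rim, 45 mm high, on the bench beyond the other end of the shelf. Origin at the centre of its underside. To be left alone.
- hoop: Round suture practice hoop, 103 mm across, 11 mm high, lying on the bench on the robot's side of the shelf. Origin at the centre of its underside. To be left alone.
- bottle: White plastic bottle, 52 mm across, 130 mm high, standing on the bench on the far side of the shelf. Origin at the centre of its underside. To be left alone.
Not all that is in view belongs to the job. There is more than one size of the plate; the one meant has the size given above.

How it is judged:
By the outcome, as a careful person would: the job done as asked, in the order asked, and still so for the second after the job is handed in, with the robot touching nothing.
It also fails if it takes over 42 s, if anything falls off the work surface, if the arm or the gripper's body presses on something with over 40 N, if the wrist force passes 120 N, or if a joint passes its speed limit or range.

## Working session

There is one attempt and no reset: what is moved stays moved. The work goes in short steps, Python scripts to look and compute and a shell command to move; the robot and the scene stay as the last step left them, time stands still between calls to the robot, and variables do not carry over. Pictures are saved under pics/ and viewed, at most 10 in all, crops included, and the job is handed in when it is done.

```bash
ls; mkdir -p pics; python3 - <<'E'
from station import sense, eyes, workorder, manip
import cv2
print(sense()); print(manip.tips_ahead)
for n in("scene","side"):
    print(n,eyes.camera_params(n)); cv2.imwrite(f"pics/{n}0.png",eyes.snapshot(n)[:,:,::-1])
E
```

```text
pics
{'t': 0.0, 'q': array([-1.45650353e+00,  5.28433788e-01,  1.43392908e+00, -1.88263648e-05,
        1.18137440e+00, -1.78514420e-01]), 'qd': array([-0.00271583,  0.00132026,  0.00238318, -0.00201142, -0.00030009,
        0.00028416]), 'tau': array([ 4.89847807e-04, -4.42348731e+01, -1.78027850e+01, -4.67623158e-04,
        8.54871178e-03,  7.05363874e-06]), 'tcp_pos': array([ 0.18035049, -0.59781887,  0.30294482]), 'tool_rot': array([ 9.89301029e-01,  1.45884626e-01,  2.57267283e-05, -1.07203611e-03]), 'force': array([ 0.65210634, -0.74752862, -0.20340017]), 'ft_torque': array([ 0.03571179, -0.01271613,  0.0109354 ]), 'gripper_force': 0.0, 'finger_gap': 0.9963967279142502}
0.0726
scene {'fx': 476.13860466520384, 'fy': 476.13860466520384, 'cx': 317.0968308335081, 'cy': 243.22238790517596, 'rvec': array([ 1.82392321,  1.80012079, -0.63859909]), 'tvec': array([-0.06294676, -0.3587669 ,  1.26983335])}
side {'fx': 498.4147387593283, 'fy': 498.4147387593283, 'cx': 324.12876851857743, 'cy': 243.68743685757659, 'rvec': array([ 0.69954799, -2.51917328,  1.24205393]), 'tvec': array([0.46016454, 0.20597995, 0.92420555])}
```

View pics/scene0.png

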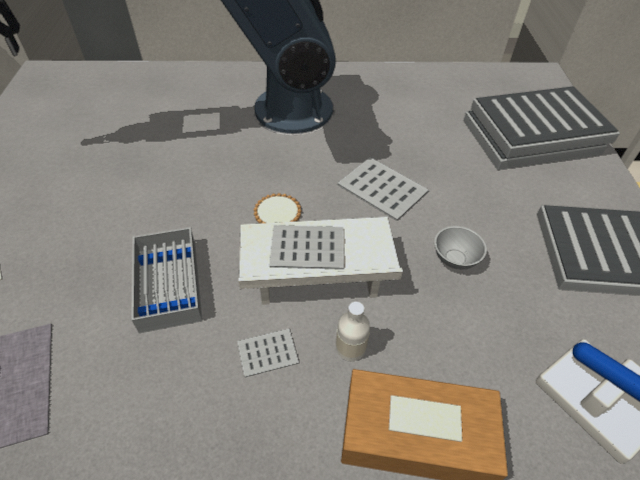

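View pics/side0.png

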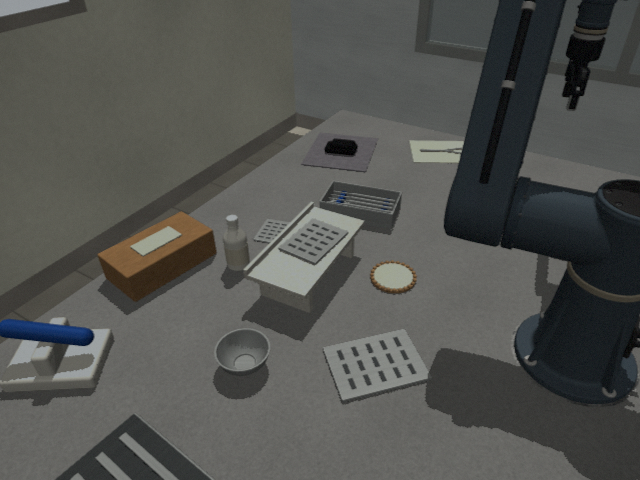

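The scene picture shows the tray at (167,278), left of the shelf, and the bowl at (460,248). There are three slotted plates: one on the shelf (308,246), one on the bench by the robot (383,187) and a small one (267,352). The one on the shelf fits the description. I'll confirm its size in an enlarged crop.

```bash
python3 - <<'E'
import cv2
a=cv2.imread("pics/scene0.png")[205:305,230:410]
cv2.imwrite("pics/crop0.png",cv2.resize(a,None,fx=4.4,fy=4.4,interpolation=cv2.INTER_CUBIC))
E
cat > h.py <<'E'
import numpy as np,cv2
from station import sense, eyes
def bp(n,uv,z,P=None):
    "pixel -> world point at height z"
    P=P or eyes.camera_params(n); R=cv2.Rodrigues(P["rvec"])[0]; t=P["tvec"]
    d=R.T@np.array([(uv[0]-P["cx"])/P["fx"],(uv[1]-P["cy"])/P["fy"],1]); c=-R.T@t
    return c+d*(z-c[2])/d[2]
def pj(n,p):
    P=eyes.camera_params(n); R=cv2.Rodrigues(P["rvec"])[0]; c=R@np.asarray(p,float)+P["tvec"]
    return np.array([P["fx"]*c[0]/c[2]+P["cx"],P["fy"]*c[1]/c[2]+P["cy"]])
E
python3 -c "
from h import *
for n,uv in dict(tray=(167,280),bowl=(460,248),hoop=(278,211),bottle=(352,350)).items(): print(n,bp('scene',uv,0.02).round(3))"
```

```text
tray [ 0.571 -0.226  0.02 ]
bowl [0.499 0.337 0.02 ]
hoop [ 0.396 -0.027  0.02 ]
bottle [0.718 0.108 0.02 ]
```

View pics/crop0.png

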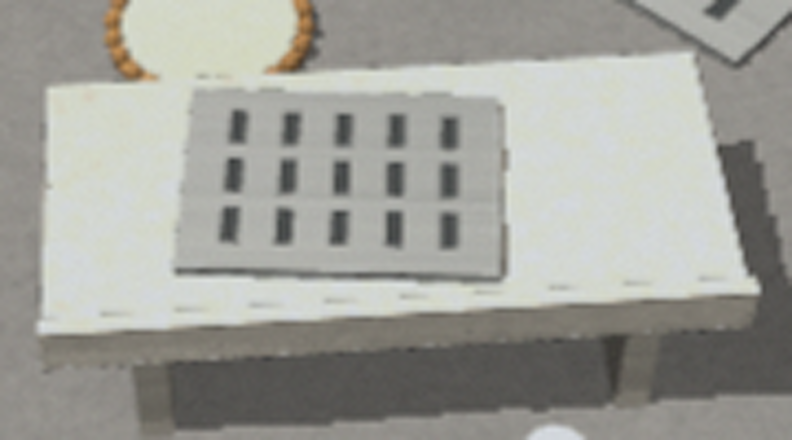

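The crop shows the shelf plate with top corners (193,89), (503,98), (502,275), (177,269). Shelf front corners are (46,87) and (694,53), and the upstand's top back corners about (38,325) and (758,288).

```bash
python3 - <<'E'
from h import *
c=lambda p:(p[0]/4.4+230-.4,p[1]/4.4+205-.4)
pl=np.array([bp("scene",c(p),.086) for p in [(193,89),(503,98),(502,275),(177,269)]])
print(pl.round(4)); s=np.linalg.norm(np.roll(pl,-1,0)-pl,axis=1); print("sides",s.round(4),"centre",pl.mean(0).round(4))
f=np.array([bp("scene",c(p),.08) for p in [(46,87),(694,53)]]);b=np.array([bp("scene",c(p),.092) for p in [(38,325),(758,288)]])
print(f.round(4),b.round(4))
for v,n in((f[1]-f[0],"front"),(b[1]-b[0],"back"),(pl[1]-pl[0],"pf"),(pl[2]-pl[3],"pb")): print(n,np.linalg.norm(v).round(4),np.degrees(np.arctan2(-v[0],v[1])).round(2))
print("depth",np.linalg.norm((b-f)[:,:2],axis=1))
# end offsets in shelf frame
ang=np.mean([np.arctan2(-(v[0]),v[1]) for v in(f[1]-f[0],b[1]-b[0])]); ey=np.array([-np.sin(ang),np.cos(ang)]); ex=np.array([ey[1],-ey[0]])
o=(f.mean(0)+b.mean(0))[:2]/2; print("shelf",o.round(4),np.degrees(ang))
print("plate in shelf",[(round(((p[:2]-o)@ex),4),round(((p[:2]-o)@ey),4)) for p in pl])
E
```

```text
[[ 0.4943 -0.0284  0.086 ]
 [ 0.5002  0.1026  0.086 ]
 [ 0.5937  0.0972  0.086 ]
 [ 0.5898 -0.0308  0.086 ]]
sides [0.1312 0.0937 0.1281 0.0955] centre [0.5445 0.0351 0.086 ]
[[ 0.4874 -0.0917  0.08  ]
 [ 0.4691  0.188   0.08  ]] [[ 0.6207 -0.082   0.092 ]
 [ 0.6054  0.196   0.092 ]]
front 0.2802 3.75
back 0.2785 3.16
pf 0.1312 -2.57
pb 0.1281 -1.77
depth [0.13365567 0.1365148 ]
shelf [0.5456 0.0526] 3.45712909064023
plate in shelf [(np.float64(-0.0561), np.float64(-0.0777)), (np.float64(-0.0423), np.float64(0.0527)), (np.float64(0.0507), np.float64(0.0416)), (np.float64(0.039), np.float64(-0.0859))]
```

The sides measure 130 x 95 mm, so the plate on the shelf is the right one. It is turned about -5.6° from the shelf. The tray is at the shelf's -y end, so I push towards -y from the +y end. I'll press both part-open fingertips flat on its end face, which also squares it up. First I turn the tool so its y lies along the shelf's x.

```bash
cat >> h.py <<'E'
from scipy.spatial.transform import Rotation as Rn
O=np.array([.5456,.0526]); A=np.radians(3.46); EY=np.array([-np.sin(A),np.cos(A)]); EX=np.array([EY[1],-EY[0]])
def go(x,y,z):
    "tool-frame shift (cm) to bring the TCP over shelf-frame x,y at height z, and the turn (deg)"
    s=sense(); R=Rn.from_quat(s["tool_rot"]); p=O+x*EX+y*EY
    d=R.inv().apply(np.r_[p,z]-s["tcp_pos"])*100
    T=Rn.from_matrix(np.c_[np.r_[EY,0],np.r_[EX,0],[0,0,-1]])
    q=s["tcp_pos"][:2]-O
    print("shift cm",d.round(2),"turn deg",np.degrees((R.inv()*T).as_rotvec()).round(2),"now shelf xy",(q@EX).round(4),(q@EY).round(4),"z",s["tcp_pos"][2].round(4),"F",s["force"].round(1),"t",s["t"])
E
python3 -m inch '[{"wz":-9.6},{"wz":-9.6},{"wz":-9.6},{"wz":-9.6},{"wz":-9.6},{"wz":-9.6},{"wz":-9.6},{"wz":-9.6}]' 0.7
python3 -c "
from h import *
go(-.002,.09,.25)"
```

```text
shift cm [ 55.62 -60.53   5.44] turn deg [ -0.08  -0.09 -76.68] now shelf xy -0.4038 -0.6272 z 0.303 F [-0.   0.4  0.4] t 0.1invalid input at $[0]: expected keys dx, dy, dz, wx, wy, wz
```

All six keys are needed in each row.

```bash

python3 -m inch '[{"dx":0,"dy":0,"dz":0,"wx":0,"wy":0,"wz":-9.6},{"dx":0,"dy":0,"dz":0,"wx":0,"wy":0,"wz":-9.6},{"dx":0,"dy":0,"dz":0,"wx":0,"wy":0,"wz":-9.6},{"dx":0,"dy":0,"dz":0,"wx":0,"wy":0,"wz":-9.6},{"dx":0,"dy":0,"dz":0,"wx":0,"wy":0,"wz":-9.6},{"dx":0,"dy":0,"dz":0,"wx":0,"wy":0,"wz":-9.6},{"dx":0,"dy":0,"dz":0,"wx":0,"wy":0,"wz":-9.6},{"dx":0,"dy":0,"dz":0,"wx":0,"wy":0,"wz":-9.6}]' 0.7
python3 -c "
from h import *
go(-.002,.09,.25)"
```

```text
t: 1.1
tcp_pos: [0.1804, -0.598, 0.3033]
tool_rot: [0.683, 0.731, 0.0, -0.001]
force: [-0.0, 0.8, -0.4]
finger_gap: 0.7
gripper_force: 0.0
shift cm [71.43 40.72  5.42] turn deg [-0.   -0.08  0.43] now shelf xy -0.4038 -0.6274 z 0.3033 F [-0.   0.8 -0.4] t 1.1
```

```bash

python3 -m inch '[{"dx":4.4,"dy":2.5,"dz":0,"wx":0,"wy":0,"wz":0},{"dx":4.4,"dy":2.5,"dz":0,"wx":0,"wy":0,"wz":0},{"dx":4.4,"dy":2.5,"dz":0,"wx":0,"wy":0,"wz":0},{"dx":4.4,"dy":2.5,"dz":0,"wx":0,"wy":0,"wz":0},{"dx":4.4,"dy":2.5,"dz":0,"wx":0,"wy":0,"wz":0},{"dx":4.4,"dy":2.5,"dz":0,"wx":0,"wy":0,"wz":0},{"dx":4.4,"dy":2.5,"dz":0,"wx":0,"wy":0,"wz":0},{"dx":4.4,"dy":2.5,"dz":0,"wx":0,"wy":0,"wz":0},{"dx":4.4,"dy":2.5,"dz":0,"wx":0,"wy":0,"wz":0},{"dx":4.4,"dy":2.5,"dz":0,"wx":0,"wy":0,"wz":0}]'
python3 -m inch '[{"dx":4.4,"dy":2.5,"dz":0,"wx":0,"wy":0,"wz":0},{"dx":4.4,"dy":2.5,"dz":0,"wx":0,"wy":0,"wz":0},{"dx":4.4,"dy":2.5,"dz":0,"wx":0,"wy":0,"wz":0},{"dx":4.4,"dy":2.5,"dz":0,"wx":0,"wy":0,"wz":0},{"dx":4.4,"dy":2.5,"dz":0,"wx":0,"wy":0,"wz":0},{"dx":4.4,"dy":2.5,"dz":0,"wx":0,"wy":0,"wz":0},{"dx":0,"dy":0,"dz":0,"wx":0,"wy":0,"wz":0.4},{"dx":0,"dy":0,"dz":0,"wx":0,"wy":0,"wz":0}]'
python3 -c "
from h import *
go(-.002,.09,.175)"
```

```text
t: 2.35
tcp_pos: [0.4029, -0.1421, 0.3038]
tool_rot: [0.685, 0.729, -0.0, -0.0]
force: [1.5, 0.5, -0.3]
finger_gap: 0.702
gripper_force: 0.0
t: 3.35
tcp_pos: [0.535, 0.129, 0.3033]
tool_rot: [0.687, 0.727, -0.001, -0.001]
force: [0.1, 0.3, -0.3]
finger_gap: 0.698
gripper_force: 0.0
shift cm [ 1.32  0.42 12.83] turn deg [-0.11  0.03 -0.25] now shelf xy -0.006 0.0769 z 0.3033 F [ 0.1  0.3 -0.3] t 3.35
```

```bash

python3 -m inch '[{"dx":1.3,"dy":0.4,"dz":3,"wx":0,"wy":0,"wz":-0.2},{"dx":0,"dy":0,"dz":4,"wx":0,"wy":0,"wz":0},{"dx":0,"dy":0,"dz":4,"wx":0,"wy":0,"wz":0},{"dx":0,"dy":0,"dz":1.8,"wx":0,"wy":0,"wz":0},{"dx":0,"dy":0,"dz":0,"wx":0,"wy":0,"wz":0}]'
python3 - <<'E'
from h import *
go(-.002,.09,.155)
c=lambda im,x,y:cv2.resize(im[y:y+150,x:x+200],None,fx=2,fy=2)
a=eyes.snapshot("scene")[:,:,::-1];b=eyes.snapshot("side")[:,:,::-1]
cv2.imwrite("pics/p1.png",np.hstack([c(a,220,160),c(b,230,160)]))
E
```

```text
t: 3.98
tcp_pos: [0.5376, 0.1408, 0.1746]
tool_rot: [0.687, 0.727, -0.002, -0.002]
force: [-0.1, -0.6, 1.1]
finger_gap: 0.699
gripper_force: 0.0
shift cm [0.15 0.07 1.95] turn deg [-0.27  0.01 -0.2 ] now shelf xy -0.0027 0.0886 z 0.1746 F [-0.1 -0.6  1.1] t 3.975
```

View pics/p1.png

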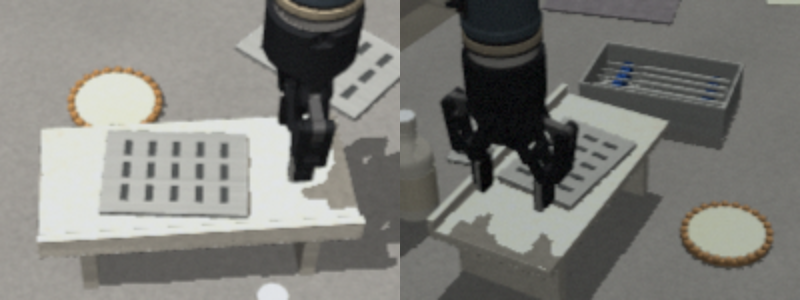

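Both fingers stand over bare shelf beyond the plate's +y end: scene view around (305,175), side view at (482,185) and (543,203). I'll lower gently to find the shelf surface.

```bash

python3 -m inch '[{"dx":0,"dy":0,"dz":1.0,"wx":0,"wy":0,"wz":0},{"dx":0,"dy":0,"dz":0.7,"wx":0,"wy":0,"wz":0},{"dx":0,"dy":0,"dz":0.2,"wx":0,"wy":0,"wz":0},{"dx":0,"dy":0,"dz":0,"wx":0,"wy":0,"wz":0}]'
python3 -m inch '[{"dx":0,"dy":0,"dz":0.15,"wx":0,"wy":0,"wz":0},{"dx":0,"dy":0,"dz":0,"wx":0,"wy":0,"wz":0}]'
```

```text
t: 4.58
tcp_pos: [0.5389, 0.1425, 0.1568]
tool_rot: [0.686, 0.728, -0.0, -0.0]
force: [0.0, -0.5, -0.7]
finger_gap: 0.699
gripper_force: 0.0
t: 4.82
tcp_pos: [0.539, 0.1425, 0.1554]
tool_rot: [0.686, 0.728, 0.0, 0.0]
force: [-0.1, 0.1, -0.0]
finger_gap: 0.7
gripper_force: 0.0
```

```bash

python3 -m inch '[{"dx":0,"dy":0,"dz":0.15,"wx":0,"wy":0,"wz":0},{"dx":0,"dy":0,"dz":0,"wx":0,"wy":0,"wz":0}]'
python3 -m inch '[{"dx":0,"dy":0,"dz":0.15,"wx":0,"wy":0,"wz":0},{"dx":0,"dy":0,"dz":0,"wx":0,"wy":0,"wz":0}]'
```

```text
t: 5.08
tcp_pos: [0.539, 0.1424, 0.1539]
tool_rot: [0.686, 0.728, -0.0, -0.0]
force: [-0.2, 0.1, -1.0]
finger_gap: 0.702
gripper_force: 0.0
t: 5.32
tcp_pos: [0.5389, 0.1424, 0.1523]
tool_rot: [0.686, 0.728, -0.0, -0.0]
force: [-0.1, 0.0, -0.5]
finger_gap: 0.7
gripper_force: 0.0
```

```bash

python3 -m inch '[{"dx":0,"dy":0,"dz":0.15,"wx":0,"wy":0,"wz":0},{"dx":0,"dy":0,"dz":0,"wx":0,"wy":0,"wz":0}]'
python3 -m inch '[{"dx":0,"dy":0,"dz":0.15,"wx":0,"wy":0,"wz":0},{"dx":0,"dy":0,"dz":0,"wx":0,"wy":0,"wz":0}]'
```

```text
t: 5.58
tcp_pos: [0.5389, 0.1424, 0.1508]
tool_rot: [0.686, 0.728, -0.0, -0.0]
force: [0.5, 0.5, -0.2]
finger_gap: 0.701
gripper_force: 0.0
t: 5.82
tcp_pos: [0.5389, 0.1424, 0.1493]
tool_rot: [0.686, 0.728, -0.0, -0.0]
force: [0.3, -0.0, 0.6]
finger_gap: 0.7
gripper_force: 0.0
```

```bash

python3 -m inch '[{"dx":0,"dy":0,"dz":0.15,"wx":0,"wy":0,"wz":0},{"dx":0,"dy":0,"dz":0,"wx":0,"wy":0,"wz":0}]'|grep -E "tcp|^force"
python3 -m inch '[{"dx":0,"dy":0,"dz":0.1,"wx":0,"wy":0,"wz":0},{"dx":0,"dy":0,"dz":0,"wx":0,"wy":0,"wz":0}]'|grep -E "tcp|^force"
python3 - <<'E'
from h import *
b=eyes.snapshot("side")[:,:,::-1]
cv2.imwrite("pics/p2.png",cv2.resize(b[220:300,240:340],None,fx=7,fy=7,interpolation=cv2.INTER_CUBIC))
E
```

```text
tcp_pos: [0.5389, 0.1424, 0.1478]
force: [-0.4, -0.3, 0.3]
tcp_pos: [0.539, 0.1424, 0.1476]
force: [-0.3, 0.5, 5.6]
```

View pics/p2.png

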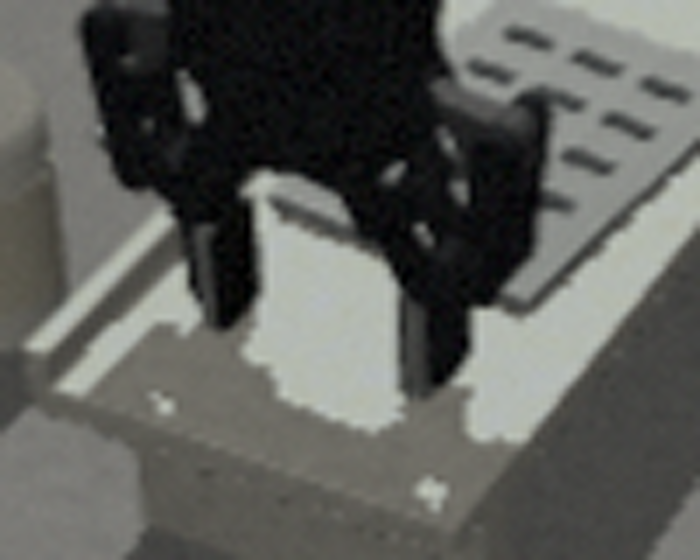

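Contact is at TCP z = 0.1477 (5.6 N). The picture shows both tips on the bare shelf, at (225,325) and (425,390), with a clear gap to the plate's end. I'll raise 3 mm and push in -x of the tool.

```bash

python3 -m inch '[{"dx":0,"dy":0,"dz":-0.3,"wx":0,"wy":0,"wz":0},{"dx":-1,"dy":0,"dz":0,"wx":0,"wy":0,"wz":0},{"dx":-0.8,"dy":0,"dz":0,"wx":0,"wy":0,"wz":0},{"dx":-0.6,"dy":0,"dz":0,"wx":0,"wy":0,"wz":0},{"dx":-0.6,"dy":0,"dz":0,"wx":0,"wy":0,"wz":0},{"dx":-0.6,"dy":0,"dz":0,"wx":0,"wy":0,"wz":0},{"dx":-0.6,"dy":0,"dz":0,"wx":0,"wy":0,"wz":0},{"dx":-0.6,"dy":0,"dz":0,"wx":0,"wy":0,"wz":0}]'|grep -E "tcp|^force"
python3 -c "
from h import *
go(-.002,-.039,.15)"
```

```text
tcp_pos: [0.5418, 0.0942, 0.1498]
force: [0.1, 1.3, -0.7]
shift cm [-8.08 -0.06 -0.02] turn deg [-0.01 -0.   -0.08] now shelf xy -0.0013 0.0418 z 0.1498 F [ 0.1  1.3 -0.7] t 7.375
```

Force of 1.3 N: the plate is sliding, with no side effects. I'll push on, stopping about 20 mm short.

```bash

python3 -m inch '[{"dx":-0.6,"dy":0,"dz":0,"wx":0,"wy":0,"wz":0},{"dx":-0.6,"dy":0,"dz":0,"wx":0,"wy":0,"wz":0},{"dx":-0.6,"dy":0,"dz":0,"wx":0,"wy":0,"wz":0},{"dx":-0.6,"dy":0,"dz":0,"wx":0,"wy":0,"wz":0},{"dx":-0.6,"dy":0,"dz":0,"wx":0,"wy":0,"wz":0},{"dx":-0.6,"dy":0,"dz":0,"wx":0,"wy":0,"wz":0},{"dx":-0.6,"dy":0,"dz":0,"wx":0,"wy":0,"wz":0},{"dx":-0.6,"dy":0,"dz":0,"wx":0,"wy":0,"wz":0},{"dx":-0.6,"dy":0,"dz":0,"wx":0,"wy":0,"wz":0},{"dx":-0.4,"dy":0,"dz":0,"wx":0,"wy":0,"wz":0}]'|grep -E "tcp|^force"
python3 - <<'E'
from h import *
go(-.002,-.039,.15)
a=eyes.snapshot("scene")[:,:,::-1]
cv2.imwrite("pics/p3.png",cv2.resize(a[205:305,200:380],None,fx=4.4,fy=4.4,interpolation=cv2.INTER_CUBIC))
E
```

```text
tcp_pos: [0.5453, 0.0362, 0.1499]
force: [0.4, 1.3, -0.0]
shift cm [-2.26 -0.07 -0.01] turn deg [ 0.   0.  -0.1] now shelf xy -0.0013 -0.0164 z 0.1499 F [ 0.4  1.3 -0. ] t 8.625
```

View pics/p3.png

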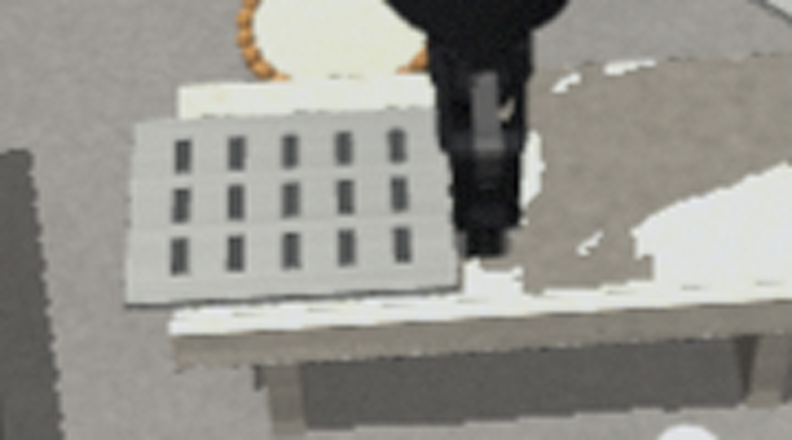

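The plate's leading corners are at (135,122) and (127,304), its rear far corner at (460,290). The shelf end corners are (180,87) and (170,325). It is straight and already overhanging; now to measure it.

```bash
python3 - <<'E'
from h import *
c=lambda p:(p[0]/4.4+200-.4,p[1]/4.4+205-.4)
def sf(p,z):
    q=bp("scene",c(p),z)[:2]-O; return np.array([q@EX,q@EY]).round(4)
for n,p,z in[("lead front",(135,122),.086),("lead back",(127,304),.086),("rear back",(460,290),.086),("shelf front",(180,87),.08),("shelf back",(170,318),.092)]: print(n,sf(p,z))
E
```

```text
lead front [-0.0427 -0.157 ]
lead back [ 0.0513 -0.1566]
rear back [ 0.0534 -0.0272]
shelf front [-0.0667 -0.1396]
shelf back [ 0.0636 -0.139 ]
```

Overhang is about 17 mm and it lies straight, with the rear end at the fingers' leading face as expected. About 22.5 mm remain.

```bash

python3 -m inch '[{"dx":-0.5,"dy":0,"dz":0,"wx":0,"wy":0,"wz":0},{"dx":-0.5,"dy":0,"dz":0,"wx":0,"wy":0,"wz":0},{"dx":-0.5,"dy":0,"dz":0,"wx":0,"wy":0,"wz":0},{"dx":-0.4,"dy":0,"dz":0,"wx":0,"wy":0,"wz":0},{"dx":-0.2,"dy":0,"dz":0,"wx":0,"wy":0,"wz":0},{"dx":0,"dy":0,"dz":0,"wx":0,"wy":0,"wz":0},{"dx":0,"dy":0,"dz":0,"wx":0,"wy":0,"wz":0}]'|grep -E "tcp|^force"
python3 -c "
from h import *
go(-.002,-.039,.15)"
```

```text
tcp_pos: [0.5466, 0.0155, 0.1499]
force: [0.8, -0.5, -0.5]
shift cm [-0.19 -0.07 -0.01] turn deg [ 0.01  0.02 -0.08] now shelf xy -0.0013 -0.0371 z 0.1499 F [ 0.8 -0.5 -0.5] t 9.55
```

One last 2 mm, then back off 3 cm, lift straight up, and look.

```bash

python3 -m inch '[{"dx":-0.2,"dy":0,"dz":0,"wx":0,"wy":0,"wz":0},{"dx":0,"dy":0,"dz":0,"wx":0,"wy":0,"wz":0},{"dx":0,"dy":0,"dz":0,"wx":0,"wy":0,"wz":0}]'|grep -E "tcp|^force"
python3 -m inch '[{"dx":1,"dy":0,"dz":0,"wx":0,"wy":0,"wz":0},{"dx":2,"dy":0,"dz":0,"wx":0,"wy":0,"wz":0},{"dx":2,"dy":0,"dz":-1,"wx":0,"wy":0,"wz":0},{"dx":0,"dy":0,"dz":-4,"wx":0,"wy":0,"wz":0},{"dx":0,"dy":0,"dz":-5,"wx":0,"wy":0,"wz":0},{"dx":2,"dy":0,"dz":-5,"wx":0,"wy":0,"wz":0},{"dx":4,"dy":0,"dz":0,"wx":0,"wy":0,"wz":0},{"dx":4,"dy":0,"dz":0,"wx":0,"wy":0,"wz":0},{"dx":4,"dy":0,"dz":0,"wx":0,"wy":0,"wz":0},{"dx":0,"dy":0,"dz":0,"wx":0,"wy":0,"wz":0}]'|grep -E "tcp|^force"
python3 - <<'E'
from h import *
a=eyes.snapshot("scene")[:,:,::-1]
cv2.imwrite("pics/p4.png",cv2.resize(a[205:305,190:370],None,fx=4.4,fy=4.4,interpolation=cv2.INTER_CUBIC))
E
```

```text
tcp_pos: [0.5466, 0.0137, 0.1499]
force: [-0.1, 1.2, 0.3]
tcp_pos: [0.5341, 0.207, 0.3006]
force: [0.5, 0.6, 0.2]
```

View pics/p4.png

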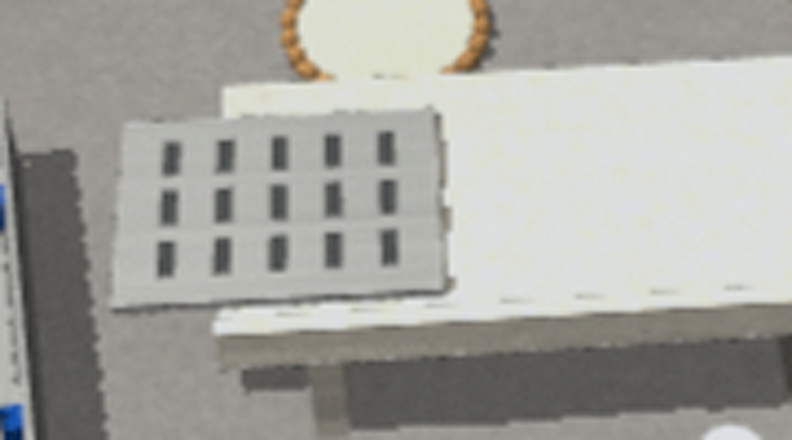

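The plate's corners are at (124,122), (436,108), (447,290) and (112,307); the shelf end runs from (223,87) to (214,320).

```bash
python3 - <<'E'
from h import *
c=lambda p:(p[0]/4.4+190-.4,p[1]/4.4+205-.4)
def sf(p,z):
    q=bp("scene",c(p),z)[:2]-O; return np.array([q@EX,q@EY]).round(4)
for n,p,z in[("lf",(124,122),.086),("rf",(436,108),.086),("rb",(447,290),.086),("lb",(112,307),.086),("shelf f",(223,87),.08),("shelf b",(214,320),.092)]: print(n,sf(p,z))
E
```

```text
lf [-0.0443 -0.1798]
rf [-0.0434 -0.0499]
rb [ 0.0519 -0.0495]
lb [ 0.0512 -0.1793]
shelf f [-0.0668 -0.1401]
shelf b [ 0.0645 -0.139 ]
```

The overhang is 40 mm, the plate lies straight (under 0.5°), and its front edge is about 24 mm inside the shelf front. The arm is clear, so I'm handing in.

```bash
python3 -c "
from station import workorder
print(workorder.sign_off())"
```

```text
the job is handed in; nothing more can be done
None
```

The plate now sticks out about 40 mm past the tray end of the shelf, lying straight and flat with no overhang at the front; the arm is clear, the tray, bowl, hoop and bottle were not touched, and the job is handed in (no verdict was returned).

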